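Scrape the wax chips off the histology cold plate

ROBOT

A 6-joint arm with a two-finger parallel gripper is mounted at the origin on the work surface. World frame = base frame: x ahead of the robot, y to its left, z up, the work surface at z = 0. Lengths are in mm, angles in rad, forces in N, time in s.
With the tool pointing down it reaches from about 250 to 800 mm from the base axis. Payload 3.9 kg.
Tool frame: the origin (TCP) lies at the very end of the fingers, on their centre line; the grasp point (between the pads) lies 19 mm behind it; y points along the fingers, x is the direction in which the jaws open and shut, and the axes are right-handed (so a half turn about y gives the same grasp; the last joint's range is limited). The gripper opens to 85 mm and grips with 20 to 120 N. Pads are 22 mm wide; open, the fingers measure 114 mm over their backs; the gripper's body (76 mm by 85 mm) begins 54 mm behind the grasp point. The pads swing forward as they close: fully open they stand 13 mm farther back than shut.
Start: joints at [1.204, 0.26, -0.138, 1.173, 0, 1.571], TCP at [188.276, 490.069, 231.304] pointing down, gripper open.
Joint ranges: [-2.78, 2.78], [-0.83, 1.72], [-1.28, 1.37], [-1.9, 2.12], [-1.57, 1.48], [-3.14, 3.14]. Speed limits (rad/s): [2.57, 2.57, 3.14, 3.14, 3.14, 3.14].

INTERFACE

Orientations are given as a 3x3 rotation matrix whose columns are the frame's x, y, z axes.
In Python, from plant import status, optics, manip gives the robot as it stands.
- The arm moves only by the shell command python3 -m pendant 'ROWS' [FORCE]. ROWS is text: rows parted by semicolons, each of 7 numbers parted by spaces: the closure in counts, from 0 (fully open) to 255 (shut), then the shift along the tool's x, y, z in m, then the turn, a rotation vector about the tool's x, y, z in rad. A call has 1 to 10 rows; each row is the pose to reach, as a shift and turn from the pose commanded when the call began, along the tool's axes at that moment; what a row does not reach only later rows make up. A row lasts 1/10 s, in which the tool goes at most 50 mm and 8.59 degrees, less where a joint would pass 70% of its speed; a pose out of reach is approached as far as the arm can. A call with a gripper value outside its range is refused whole. The fingers move at their own pace and stop on an object; FORCE is the grip in N (left out, the last holds). Time passes only in rows, so rows that repeat a pose let the fingers close. It gives the time, the measured TCP pose, the force and the opening at its end, in the units of the state.
- status.get_state(): the state, without advancing time (a new reading comes with each control period).
- optics.capture(name): name is "scene" or "top"; returns a dict with "image" (400x640x3 uint8, blue, green, red), "mtx" (3x3 intrinsics, pixels), "D" ([k1, k2, p1, p2, k3] as OpenCV has them; the pictures are not rectified), "T" (4x4, takes a point from camera to world coordinates). Camera axes: x right, y down, z forward; pixel columns grow to the right and rows downward; lengths in mm; the calibration is good to about 2 mm. A picture is of the moment at which its call begins. There is no depth.
- manip.sign_off(): hands the job in, once; it reports no verdict.
Trained networks look in the newest picture that a camera, given by its name, has taken for a name from the list of things; names that differ only in an ending like _2 or _b are one class to them, and where a whole thing is asked for, a point or a joint stands for the part that bears it (a point fixed in the world has none). Each returns a list of dicts, best first, with "score" (0 to 1); they miss things now and then, are a little off and sometimes report something else, mostly with a low value. They report only what shows in the picture. A call takes as long as a camera call.
- optics.spot_in(camera, query): "location" ([x, y, z] in mm, in world coordinates, good to about 4 mm: the middle of the surface that is visible of it).
- optics.masks_of(camera, query): "mask" (400x640 bool, what is visible of it).
- optics.landmark_of(camera, query): "location" ([x, y, z] in mm, in world coordinates, good to about 4 mm: a listed point, or the origin of a listed thing).
The state is a dict: "clock": time; "joint_pos": joint angles; "qd": joint speeds; "joint_torque": joint torques, N m; "ee_pos": TCP position; "ee_rot": TCP orientation; "force": force on the tool from outside, world axes, zero at the start; "torque": the same for the moment, N m; "gripper_width": opening from 0.0 (shut) to 1.0 (fully open).
Only numpy, scipy, OpenCV 4.12 (cv2) and the standard library are available. Lean on these libraries where they do the work, as an engineer would, in place of code of your own. Each camera call takes 0.05 s, during which the arm holds its last target. There are 200 camera calls.

TASK

Clear the cold plate: take the blue-handled scraper out of its cup, wipe all six loose wax chips off the plate's end into the steel waste tray with it, then stand the scraper back upright, blade down, in its cup. Move the chips only with the scraper, never with the gripper, and do not disturb the three coloured blocks setting on the plate or the pink bottle.

Things in the scene. Friction and masses are not known exactly. Their poses are not given: they have to be found in the camera images.
- cold_plate: fixed cold plate: white housing, dark flat plate 260 mm (its x, front to back) by 300 mm (y), top 100 mm above the origin (on the bench under its centre). Steel lips 5 mm high along the front and back edges, inner faces at x = -130 and +130 mm; the ends y = -150 and +150 mm are open and flush. Chips start within x -115 to +50, y -115 to +115 mm; the blocks in a row at x about +96 mm.
- waste_tray: fixed open steel tray, 256 mm (x) by 130 mm (y), 78 mm high, walls and floor 3 mm, docked at one open end of the cold plate (left or right varies), parallel to it, its near wall tucked 12 mm under the plate's edge: what goes over that end drops in. Origin: centre of its underside, on the bench.
- tool_cup: fixed white oblong tool cup on a thin (2 mm) mat beyond the other end of the plate. Outside 94 mm (its x) by 42 mm (its y), 75 mm high; cavity 88 by 36 mm, its inner floor 6 mm above the origin. Origin: centre of its underside.
- scraper: grey nylon scraper, upright blue handle, 175 mm tall, 60 to 120 g; starts standing blade down in the cup. Origin: middle of the blade's flat lower edge; z runs up the handle. Blade: block 70 mm wide (x), 10 mm thick (y; 14 mm near its top), z = 0 to 60 mm. Handle: bar 26 mm (x) by 18 mm (y), z = 60 to 175 mm.
- scraper_grip (a point): point on the scraper's handle axis, 130 mm above the blade's lower edge; a good place to grip across the 18 mm thickness.
- wash_bottle: pink bottle, 48 mm across and 115 mm high, standing on the mat near the cup on the robot's side; leave it standing there. Origin: centre of its underside.
- chip1: loose off-white wax chip, a lump 22 to 28 mm long, 16 to 25 mm wide and 9 to 12 mm thick, about 10 g, lying on the cold plate. Origin: centre of its starting underside.
- chip2: loose off-white wax chip, a lump 22 to 28 mm long, 16 to 25 mm wide and 9 to 12 mm thick, about 10 g, lying on the cold plate. Origin: centre of its starting underside.
- chip3: loose off-white wax chip, a lump 22 to 28 mm long, 16 to 25 mm wide and 9 to 12 mm thick, about 10 g, lying on the cold plate. Origin: centre of its starting underside.
- chip4: loose off-white wax chip, a lump 22 to 28 mm long, 16 to 25 mm wide and 9 to 12 mm thick, about 10 g, lying on the cold plate. Origin: centre of its starting underside.
- chip5: loose off-white wax chip, a lump 22 to 28 mm long, 16 to 25 mm wide and 9 to 12 mm thick, about 10 g, lying on the cold plate. Origin: centre of its starting underside.
- chip6: loose off-white wax chip, a lump 22 to 28 mm long, 16 to 25 mm wide and 9 to 12 mm thick, about 10 g, lying on the cold plate. Origin: centre of its starting underside.
- block_pink: wax block setting in a steel mould under a pink cassette, 29 mm (x) by 40 mm (y), 18 mm high, standing loose on the plate near the back lip; leave it where it is. Origin: centre of its underside.
- block_yellow: wax block setting in a steel mould under a yellow cassette, 29 mm (x) by 40 mm (y), 18 mm high, standing loose on the plate near the back lip; leave it where it is. Origin: centre of its underside.
- block_green: wax block setting in a steel mould under a green cassette, 29 mm (x) by 40 mm (y), 18 mm high, standing loose on the plate near the back lip; leave it where it is. Origin: centre of its underside.

How it is judged:
By the outcome, as a careful person would: the job done as asked, in the order asked, and still so for the second after the job is handed in, with the robot touching nothing.
It also fails if it takes over 64 s, if anything falls off the work surface, if the arm or the gripper's body presses on something with over 40 N, if the wrist force passes 120 N, or if a joint passes its speed limit or range.

## Working session

There is one attempt and no reset: what is moved stays moved. The work goes in short steps, Python scripts to look and compute and a shell command to move; the robot and the scene stay as the last step left them, time stands still between calls to the robot, and variables do not carry over. Pictures are saved under pics/ and viewed, about 8 in all and at most 12, crops included, and the job is handed in when it is done.

```bash
mkdir -p pics; ls; python3 - <<'E'
from plant import status, optics
import cv2, numpy as np
s=status.get_state(); print(s['clock'],s['ee_pos'],np.round(s['ee_rot'],3).tolist(),s['force'],s['gripper_width'])
for c in ("top","scene"):
    r=optics.capture(c); cv2.imwrite(f"pics/{c}0.png",r["image"])
    print(c,np.round(r["T"],2).tolist(),np.round(r["mtx"],1).tolist(),r["D"])
    for q in ["cold_plate","waste_tray","tool_cup","scraper","scraper_grip","wash_bottle","chip1","block_pink","block_yellow","block_green"]:
        l=optics.landmark_of(c,q)
        print(c,q,[(np.round(d["location"]).tolist(),round(d["score"],2)) for d in l[:9]])
E
```

```text
pics
0.0 [188.02375043 489.46121496 230.49585936] [[0.359, -0.001, -0.933], [0.933, -0.002, 0.359], [-0.002, -1.0, 0.0]] [-1.10971676 -0.1071592  -0.19501253] 0.9978047508690143
top [[-0.03, -0.99, 0.11, 480.71], [-1.0, 0.02, -0.04, 25.03], [0.04, -0.11, -0.99, 811.97], [0.0, 0.0, 0.0, 1.0]] [[438.0, 0.0, 330.6], [0.0, 438.0, 207.4], [0.0, 0.0, 1.0]] [-0.02982421  0.          0.          0.          0.        ]
top cold_plate [([544.0, -3.0, 4.0], 0.74), ([463.0, -19.0, 100.0], 0.42)]
top waste_tray [([541.0, 199.0, 1.0], 0.57), ([641.0, -90.0, 103.0], 0.33)]
top tool_cup [([597.0, -221.0, 6.0], 0.69)]
top scraper [([591.0, -216.0, 8.0], 0.82), ([601.0, -217.0, 6.0], 0.72)]
top scraper_grip [([593.0, -218.0, 137.0], 0.71), ([464.0, -19.0, 97.0], 0.49), ([640.0, 1.0, 96.0], 0.29)]
top wash_bottle [([451.0, -217.0, 2.0], 0.59)]
top chip1 [([456.0, 60.0, 99.0], 0.63), ([468.0, -68.0, 95.0], 0.59), ([575.0, 72.0, 96.0], 0.54), ([529.0, -104.0, 102.0], 0.52), ([464.0, -17.0, 99.0], 0.47), ([548.0, -9.0, 102.0], 0.44)]
top block_pink [([643.0, -90.0, 99.0], 0.73)]
top block_yellow [([642.0
[... 296 characters left out ...]
         0.          0.          0.        ]
scene cold_plate [([541.0, -8.0, 3.0], 0.7)]
scene waste_tray [([540.0, 198.0, -2.0], 0.67), ([472.0, -72.0, 99.0], 0.28)]
scene tool_cup [([600.0, -223.0, 0.0], 0.88)]
scene scraper []
scene scraper_grip [([594.0, -215.0, 139.0], 0.88)]
scene wash_bottle [([453.0, -222.0, 2.0], 0.79)]
scene chip1 [([456.0, 55.0, 102.0], 0.68), ([545.0, 1.0, 99.0], 0.6), ([530.0, -98.0, 99.0], 0.58), ([469.0, -74.0, 97.0], 0.57), ([464.0, -20.0, 103.0], 0.53), ([579.0, 71.0, 100.0], 0.5)]
scene block_pink [([643.0, -84.0, 101.0], 0.87)]
scene block_yellow [([644.0, -0.0, 104.0], 0.81)]
scene block_green [([643.0, 72.0, 103.0], 0.7), ([593.0, -214.0, 140.0], 0.52)]
```

View pics/top0.png

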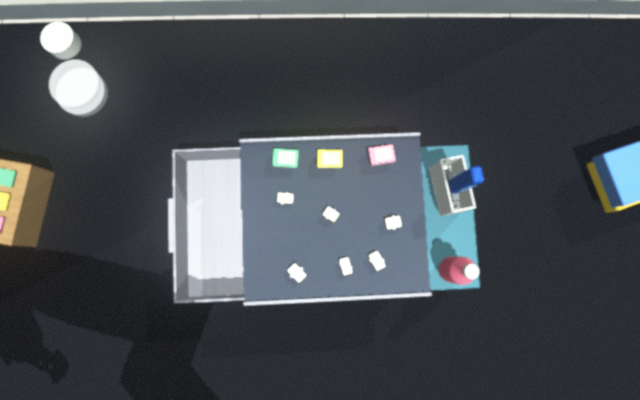

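View pics/scene0.png

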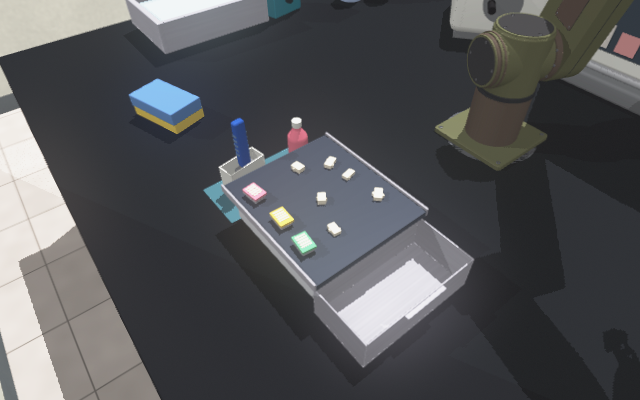

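The pictures match the networks. The tray is on the left (+y), at px 175–242 × 148–300. The cup is on the right at about (453,185), turned a little, with the blue handle top at (474,177). The bottle is at (458,270). The chips are at (285,198), (331,214), (393,222), (376,261), (346,266) and (297,273), and the blocks are at row ~156. Next I'll measure the angles and look at the cup up close.

```bash
cat > h.py <<'E'
import numpy as np, cv2
from plant import status, optics
def ray(r,px,z):
    "pixels (N,2) -> world points on plane z"
    u=cv2.undistortPoints(np.float64(px).reshape(-1,1,2),np.array(r["mtx"]),np.array(r["D"])).reshape(-1,2)
    T=np.array(r["T"]); d=np.c_[u,np.ones(len(u))]@T[:3,:3].T; o=T[:3,3]
    return o+d*((z-o[2])/d[:,2])[:,None]
def proj(r,P):
    T=np.linalg.inv(np.array(r["T"])); 
    return cv2.projectPoints(np.float64(P).reshape(-1,1,3),cv2.Rodrigues(T[:3,:3])[0],T[:3,3],np.array(r["mtx"]),np.array(r["D"]))[0].reshape(-1,2)
def st():
    s=status.get_state(); print("t",round(s['clock'],2),"ee",np.round(s['ee_pos'],1),"yawx",round(np.degrees(np.arctan2(s['ee_rot'][1][0],s['ee_rot'][0][0])),2),"F",np.round(s['force'],1),"w",round(s['gripper_width'],3),"q",np.round(s['joint_pos'],2)); return s
E
python3 - <<'E'
from h import *
r=optics.capture("top"); im=r["image"]
def rect(q,z):
    m=optics.masks_of("top",q)
    if not m: print(q,"none");return
    k=np.argwhere(m[0]["mask"])[:,::-1]; p=ray(r,k,z)
    R=cv2.minAreaRect(np.float32(p[:,:2])); print(q,z,m[0]["score"],len(k),np.round(R[0],1),np.round(R[1],1),round(R[2],2))
rect("cold_plate",100); rect("waste_tray",78); rect("tool_cup",77); rect("scraper",183)
print("lips", np.round(ray(r,[[241,139],[419,135],[245,300],[428,293]],105),1).tolist())
c=cv2.resize(im[140:300,400:500],None,fx=5,fy=5,interpolation=cv2.INTER_CUBIC)[:600]
cv2.imwrite("pics/cup.png",c)
E
python3 -m pendant '0 0 0 0 0 0.15 0'; python3 -c "from h import *;st()"
```

```text
cold_plate 100 0.68 27453 [543.8  -7.5] [270.1 300. ] 1.04
waste_tray 78 0.86 10739 [539.3 205.5] [257.1 121.5] 0.61
tool_cup 77 0.89 1372 [ 595.  -212.6] [95.8 64.1] 10.19
scraper 183 0.94 777 [ 577.7 -199.7] [56.1 55. ] 7.52
lips [[674.7, 141.6, 105.0], [675.9, -153.8, 105.0], [414.1, 137.0, 105.0], [415.7, -155.2, 105.0]]
clock: 1.45
ee_pos: [188.3, 490.1, 231.3]
ee_rot: [[0.497, 0.0, -0.868], [0.868, 0.0, 0.497], [0.0, -1.0, -0.0]]
force: [0.9, 0.4, 0.5]
gripper_width: 1.0
t 1.45 ee [188.3 490.1 231.3] yawx 60.18 F [0.9 0.4 0.5] w 1.0 q [ 1.2   0.26 -0.14  1.17 -0.    1.72]
```

View pics/cup.png

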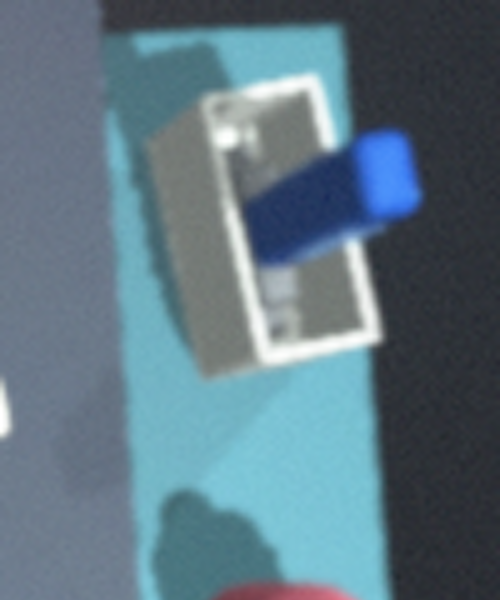

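The crop shows the cup rim corners at about (441,159), (464,155), (477,208) and (453,213), and the handle cap at about (471–484, 166–183). The grey blade lies along the cup's long axis near its left wall. I'll project these to world coordinates.

```bash
python3 - <<'E'
from h import *
r=optics.capture("top")
f=lambda c,z: ray(r,np.array(c)/5+[400,140]-0.4,z)[:,:2]
rim=f([[203,97],[320,75],[383,342],[265,365]],77); print("rim",np.round(rim,1).tolist(),"c",rim.mean(0)); a=(rim[0]+rim[1]-rim[2]-rim[3])/2; print(np.hypot(*a),np.degrees(np.arctan2(a[1],a[0])))
b=(rim[1]+rim[2]-rim[0]-rim[3])/2; print(np.hypot(*b),np.degrees(np.arctan2(b[1],b[0])))
cap=f([[360,137],[410,130],[422,206],[373,219]],183);print("cap",np.round(cap,1).tolist(),cap.mean(0))
a=(cap[0]+cap[1]-cap[2]-cap[3])/2; print(np.hypot(*a),np.degrees(np.arctan2(a[1],a[0])))
s=st(); R=np.array(s["ee_rot"]); 
for T in ([592,-217,260],): print("to",T,np.round(R.T@(np.array(T)-s["ee_pos"])/1000,3))
E
```

```text
rim [[640.5, -195.7], [647.5, -237.3], [553.8, -253.4], [546.9, -211.8]] c [ 597.20068978 -224.57031406]
95.02537153701705 9.764832450819565
42.197531936957844 -80.52452988405417
cap [[604.5, -210.4], [606.3, -225.6], [583.4, -227.7], [579.8, -212.7]] [ 593.52757033 -219.09663985]
23.895936348680596 5.221634017028425
t 1.5 ee [188.3 490.1 231.3] yawx 59.84 F [-0.4  0.8 -0.4] w 1.001 q [ 1.2   0.26 -0.14  1.17 -0.    1.73]
to [592, -217, 260] [-0.409 -0.029 -0.704]
```

```bash
python3 -m pendant '0 -0.2 -0.029 -0.35 0 -0.32 0;0 -0.2 -0.029 -0.35 0 -0.32 0;0 -0.2 -0.029 -0.35 0 -0.32 0;0 -0.2 -0.029 -0.35 0 -0.32 0;0 -0.409 -0.029 -0.704 0 -0.643 0;0 -0.409 -0.029 -0.704 0 -0.643 0;0 -0.409 -0.029 -0.704 0 -0.643 0;0 -0.409 -0.029 -0.704 0 -0.643 0;0 -0.409 -0.029 -0.704 0 -0.643 0;0 -0.409 -0.029 -0.704 0 -0.643 0' >/dev/null; python3 - <<'E'
from h import *
s=st(); R=np.array(s["ee_rot"]); print(np.round(R.T@(np.array([593,-218.5,240])-s["ee_pos"])/1000,3))
E
```

```text
t 2.5 ee [430.3  77.  252.5] yawx 97.37 F [ 1.3  0.1 -0.2] w 1.002 q [ 0.18  0.1  -0.29  1.18  0.    0.05]
[-0.314  0.013 -0.123]
```

```bash
python3 -m pendant '0 -0.314 0.0 -0.123 0 0 0;0 -0.314 0.0 -0.123 0 0 0;0 -0.314 0.0 -0.123 0 0 0;0 -0.314 0.0 -0.123 0 0 0;0 -0.314 0.0 -0.123 0 0 0;0 -0.314 0.0 -0.123 0 0 0;0 -0.314 0.0 -0.123 0 0 0;0 -0.314 0.0 -0.123 0 0 0;0 -0.314 0.0 -0.123 0 0 0' >/dev/null; python3 - <<'E'
from h import *
s=st(); R=np.array(s["ee_rot"]); 
for c in ("scene","top"):
    r=optics.capture(c); print(c,[(np.round(d["location"],1),round(d["score"],2)) for d in optics.landmark_of(c,"scraper_grip")])
    if c=="scene":
        p=proj(r,[[593,-218,200]])[0]; x,y=p.astype(int); y0=max(y-70,0);x0=max(x-80,0)
        cv2.imwrite("pics/pre.png",cv2.resize(r["image"][y0:y0+140,x0:x0+160],None,fx=4,fy=4)); print(x0,y0)
print(np.round(R.T@(np.array([593,-218.5,119])-s["ee_pos"])/1000,4))
E
```

```text
t 3.4 ee [ 590.8 -217.6  251.3] yawx 97.24 F [0.7 0.4 0.4] w 1.002 q [-0.35  0.44  0.19  1.32  0.   -0.48]
scene [(array([ 596.9, -212.2,  139.8]), 0.63)]
155 41
top [(array([ 591.7, -220.3,  138.4]), 0.69)]
[-0.0013  0.1323 -0.0022]
```

View pics/pre.png

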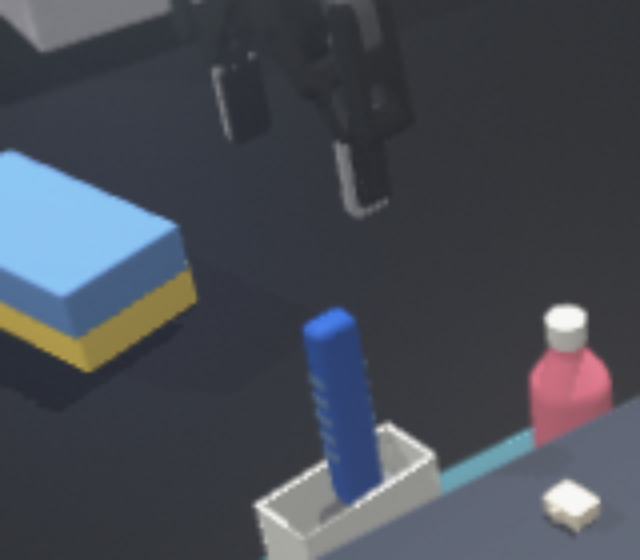

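The jaws at about (240,100) and (365,180) in the crop straddle the upright handle at (335,400). I'll descend and grip.

```bash
python3 -m pendant '0 -0.001 0.05 -0.002 0 0 0;0 -0.001 0.1 -0.002 0 0 0;0 -0.001 0.132 -0.002 0 0 0;0 -0.001 0.132 -0.002 0 0 0' >/dev/null; python3 -c "from h import *;st()"
python3 -m pendant '255 0 0 0 0 0 0;255 0 0 0 0 0 0;255 0 0 0 0 0 0;255 0 0 0 0 0 0;255 0 0 0 0 0 0;255 0 0 0 0 0 0;255 0 0 0 0 0 0;255 0 0 0 0 0 0;255 0 0 0 0 0 0;255 0 0 0 0 0 0' 80 >/dev/null; python3 -c "from h import *;s=st();print(s['torque'])"
```

```text
t 4.0 ee [ 588.7 -215.1  115.4] yawx 97.34 F [-0.7  0.5 -0.3] w 0.993 q [-0.35  0.5  -0.07  1.01  0.   -0.48]
t 5.0 ee [ 594.3 -218.   121.8] yawx 97.23 F [0.1 0.4 6.1] w 0.204 q [-0.35  0.5  -0.06  1.01  0.   -0.48]
[ 0.24026368  0.04899256 -0.00304408]
```

```bash
python3 -c "from h import *;s=st()"; python3 -m pendant '255 0 -0.03 0 0 0 0;255 0 -0.06 0 0 0 0;255 0 -0.1 0 0 0 0;255 0 -0.135 0 0 0 0;255 0 -0.135 0 0 0 0;255 0 -0.135 0 0 0 0' >/dev/null; python3 - <<'E'
from h import *
s=st()
r=optics.capture("scene"); print([(np.round(d["location"],1),round(d["score"],2)) for d in optics.landmark_of("scene","scraper")])
cv2.imwrite("pics/lift.png",cv2.resize(r["image"][20:200,130:350],None,fx=3.3,fy=3.3))
t=optics.capture("top"); print([(np.round(d["location"],1),round(d["score"],2)) for d in optics.landmark_of("top","scraper")])
s=st()
E
```

```text
t 5.0 ee [ 594.3 -218.   121.8] yawx 97.23 F [0.1 0.4 6.1] w 0.204 q [-0.35  0.5  -0.06  1.01  0.   -0.48]
t 5.6 ee [ 593.6 -218.1  255.9] yawx 97.22 F [-0.7  0.4 -1.7] w 0.201 q [-0.35  0.44  0.2   1.33 -0.   -0.48]
[(array([ 595.7, -217.3,  141.3]), 0.71)]
[(array([ 588.8, -219.8,  139.1]), 0.62)]
t 5.8 ee [ 592.1 -217.5  253.2] yawx 97.23 F [-0.1  0.1 -1.1] w 0.201 q [-0.35  0.44  0.2   1.33 -0.   -0.48]
```

View pics/lift.png

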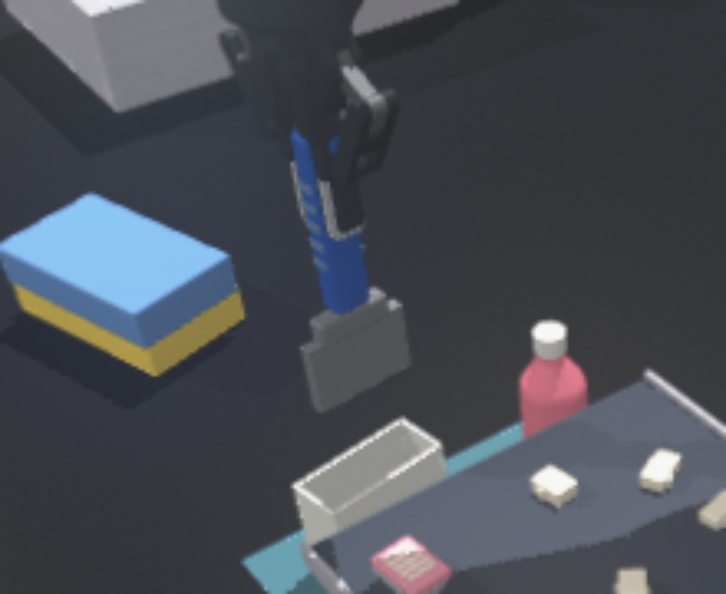

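Grip is good and the scraper is out and upright, with blade bottom about 113 mm below the TCP. Next I'll go over the plate and land behind the chip nearest the tray on the back lane, using force to find the plate.

```bash
python3 -m pendant '255 0.04 0 -0.003 0 0.03 0;255 0.08 0 -0.006 0 0.06 0;255 0.12 0 -0.008 0 0.09 0;255 0.16 0 -0.01 0 0.117 0;255 0.2 0.014 -0.013 0 0.117 0;255 0.24 0.014 -0.015 0 0.117 0;255 0.25 0.014 -0.015 0 0.117 0;255 0.25 0.014 -0.015 0 0.117 0' ; python3 -m pendant '255 0 0.022 0 0 0 0;255 0 0.022 0 0 0 0;255 0 0.022 0 0 0 0'; for i in 1 ; do python3 -m pendant '255 0 0.0015 0 0 0 0;255 0 0.0015 0 0 0 0';  python3 -m pendant '255 0 0.0015 0 0 0 0;255 0 0.0015 0 0 0 0'; python3 -m pendant '255 0 0.0015 0 0 0 0;255 0 0.0015 0 0 0 0';  done
```

```text
clock: 6.6
ee_pos: [575.7, 33.5, 240.1]
ee_rot: [[-0.012, -0.002, -1.0], [1.0, -0.0, -0.012], [-0.0, -1.0, 0.002]]
force: [0.2, 0.4, 0.0]
gripper_width: 0.202
clock: 6.9
ee_pos: [576.1, 30.8, 218.7]
ee_rot: [[-0.008, -0.002, -1.0], [1.0, -0.001, -0.008], [-0.001, -1.0, 0.002]]
force: [0.1, -0.7, -1.0]
gripper_width: 0.204
clock: 7.1
ee_pos: [577.0, 31.4, 218.3]
ee_rot: [[-0.008, 0.001, -1.0], [1.0, -0.0, -0.008], [-0.0, -1.0, -0.001]]
force: [0.4, -0.0, -1.5]
gripper_width: 0.2
clock: 7.3
ee_pos: [576.7, 31.9, 216.3]
ee_rot: [[-0.009, 0.0, -1.0], [1.0, 0.0, -0.009], [0.0, -1.0, -0.0]]
force: [-0.2, 0.2, -0.9]
gripper_width: 0.2
clock: 7.5
ee_pos: [576.5, 32.1, 214.5]
ee_rot: [[-0.009, -0.0, -1.0], [1.0, -0.0, -0.009], [-0.0, -1.0, 0.0]]
force: [-0.3, 0.2, -0.6]
gripper_width: 0.204
```

```bash
for i in 1 ; do python3 -m pendant '255 0 0.001 0 0 0 0;255 0 0.001 0 0 0 0'|grep -E "pos|force";  python3 -m pendant '255 0 0.001 0 0 0 0;255 0 0.001 0 0 0 0'|grep -E "pos|force"; python3 -m pendant '255 0 0.001 0 0 0 0;255 0 0.001 0 0 0 0'|grep -E "pos|force";  done; python3 - <<'E'
from h import *
r=optics.capture("scene"); x,y=proj(r,[[576,32,105]])[0].astype(int); print(x,y)
cv2.imwrite("pics/land.png",cv2.resize(r["image"][y-90:y+60,x-100:x+100],None,fx=4,fy=4))
E
```

```text
ee_pos: [576.6, 32.1, 213.9]
force: [-0.3, -0.7, 0.9]
ee_pos: [576.6, 32.1, 213.8]
force: [-2.3, -0.6, 5.9]
ee_pos: [576.7, 32.1, 213.8]
force: [-2.6, 0.3, 11.1]
319 214
```

View pics/land.png

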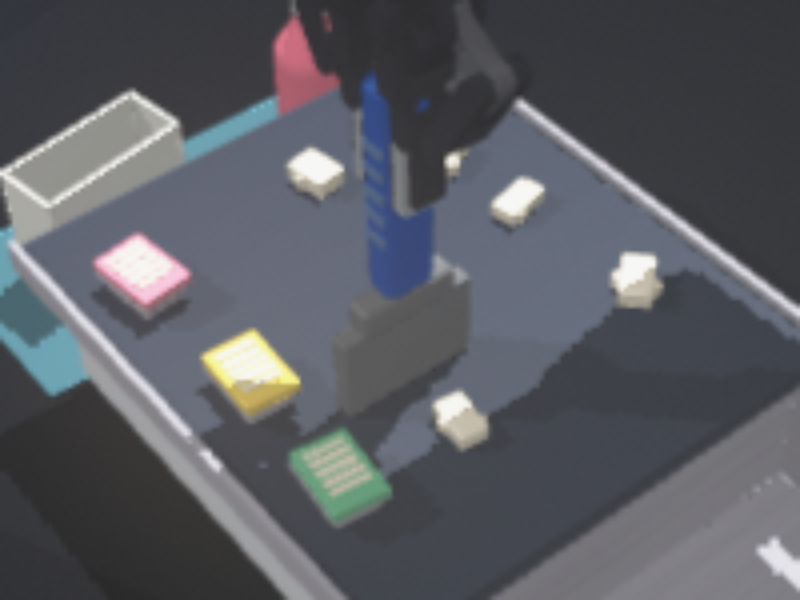

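Contact is at TCP z ≈ 213.8 with commanded z about 2 mm lower. The blade stands flat on the plate at (405,370) in the crop, and chip C at (460,420) is ahead of it and centred. I'll raise to a gap under 1 mm and push over the +y end.

```bash
python3 -m pendant '255 0 -0.003 0 0 0 0;255 0.02 -0.003 0 0 0 0;255 0.04 -0.003 0 0 0 0;255 0.06 -0.003 0 0 0 0;255 0.08 -0.003 0 0 0 0;255 0.1 -0.003 0 0 0 0;255 0.12 -0.003 0 0 0 0;255 0.135 -0.003 0 0 0 0;255 0.135 -0.003 0 0 0 0;255 0.135 -0.03 0 0 0 0'|grep -E "clock|pos|force|wid"; python3 - <<'E'
from h import *
s=st(); r=optics.capture("scene"); cv2.imwrite("pics/p1.png",r["image"])
for c in ("scene",): print([(np.round(d["location"]),round(d["score"],2)) for d in optics.landmark_of(c,"chip1")])
E
```

```text
clock: 9.15
ee_pos: [572.7, 166.3, 237.9]
force: [0.2, -0.4, -1.5]
gripper_width: 0.198
t 9.15 ee [572.7 166.3 237.9] yawx 90.57 F [ 0.2 -0.4 -1.5] w 0.198 q [ 0.28  0.39  0.07  1.26 -0.    0.27]
[(array([468., -72., 100.]), 0.59), (array([464., -24.,  98.]), 0.55), (array([577., 196.,  14.]), 0.46), (array([531., -99.,  99.]), 0.44), (array([544.,   3.,  97.]), 0.39), (array([538., 201.,  -0.]), 0.34)]
```

View pics/p1.png

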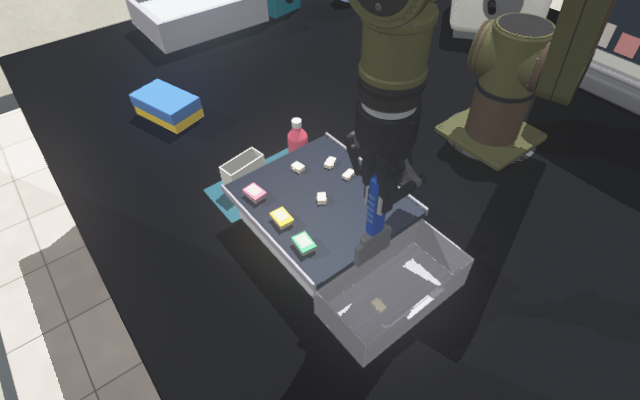

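Chip C lies in the tray at (378,305) and the blocks are unmoved. Next is chip A.

```bash
python3 -m pendant '255 -0.04 0 0.035 0 0 0;255 -0.08 0 0.07 0 0 0;255 -0.12 0 0.105 0 0 0;255 -0.145 0 0.117 0 0 0;255 -0.145 0 0.117 0 0 0;255 -0.145 0.015 0.117 0 0 0;255 -0.145 0.027 0.117 0 0 0;255 -0.145 0.027 0.117 0 0 0'|grep -E "clock|pos|force|wid"
python3 -m pendant '255 0.02 0 0 0 0 0;255 0.04 0 0 0 0 0;255 0.06 0 0 0 0 0;255 0.08 0 0 0 0 0;255 0.1 0 0 0 0 0;255 0.12 0 0 0 0 0;255 0.145 0 0 0 0 0;255 0.145 0 0 0 0 0;255 0.145 -0.027 0 0 0 0;255 0.145 -0.027 0 0 0 0'|grep -E "clock|pos|force|wid"; python3 - <<'E'
from h import *
s=st(); r=optics.capture("scene")
print([(np.round(d["location"]),round(d["score"],2)) for d in optics.landmark_of("scene","chip1")])
E
```

```text
clock: 10.05
ee_pos: [460.0, 20.8, 213.9]
force: [0.2, -0.3, -1.2]
gripper_width: 0.201
clock: 11.05
ee_pos: [460.3, 166.6, 243.9]
force: [0.5, -0.3, 0.3]
gripper_width: 0.202
t 11.05 ee [460.3 166.6 243.9] yawx 90.54 F [ 0.5 -0.3  0.3] w 0.202 q [ 0.35  0.19 -0.2   1.18 -0.    0.34]
[(array([469., -74.,  99.]), 0.57), (array([465., -22., 103.]), 0.5), (array([576., 197.,  14.]), 0.48), (array([531., -99.,  99.]), 0.47), (array([546.,  -0.,  98.]), 0.44), (array([439., 199.,  14.]), 0.43)]
```

A is in the tray. E next.

```bash
python3 -m pendant '255 -0.05 0 0 0 0 0;255 -0.1 0 0 0 0 0;255 -0.15 0 0 0 0 0;255 -0.2 0 -0.002 0 0 0;255 -0.212 0 -0.002 0 0 0;255 -0.212 0 -0.002 0 0 0;255 -0.212 0.015 -0.002 0 0 0;255 -0.212 0.027 -0.002 0 0 0;255 -0.212 0.027 -0.002 0 0 0'|grep -E "clock|pos|force|wid"
python3 -m pendant '255 0.02 0 0 0 0 0;255 0.045 0 0 0 0 0;255 0.07 0 0 0 0 0;255 0.095 0 0 0 0 0;255 0.12 0 0 0 0 0;255 0.145 0 0 0 0 0;255 0.17 0 0 0 0 0;255 0.195 0 0 0 0 0;255 0.212 0 0 0 0 0;255 0.212 0 0 0 0 0'|grep -E "clock|pos|force|wid"
python3 -m pendant '255 0 -0.027 0 0 0 0;255 0 -0.027 0 0 0 0'|grep -E "clock|pos|force|wid"; python3 - <<'E'
from h import *
s=st(); r=optics.capture("scene")
print([(np.round(d["location"]),round(d["score"],2)) for d in optics.landmark_of("scene","chip1")])
E
```

```text
clock: 12.05
ee_pos: [461.8, -44.5, 213.6]
force: [-0.5, 0.2, -0.9]
gripper_width: 0.203
clock: 13.05
ee_pos: [459.6, 169.1, 214.2]
force: [-0.3, -0.1, -1.2]
gripper_width: 0.198
clock: 13.25
ee_pos: [461.3, 167.0, 243.9]
force: [0.3, -1.4, -0.7]
gripper_width: 0.203
t 13.25 ee [461.3 167.  243.9] yawx 90.6 F [ 0.3 -1.4 -0.7] w 0.203 q [ 0.35  0.19 -0.19  1.18 -0.    0.34]
[(array([576., 197.,  15.]), 0.72), (array([441., 200.,  14.]), 0.58), (array([ 530., -100.,   99.]), 0.53), (array([546.,   3.,  94.]), 0.52), (array([469., 197.,  17.]), 0.48), (array([470., -74.,  98.]), 0.4)]
```

```bash
python3 -m pendant '255 -0.045 0 -0.02 0 0 0;255 -0.09 0 -0.04 0 0 0;255 -0.135 0 -0.06 0 0 0;255 -0.18 0 -0.08 0 0 0;255 -0.202 0 -0.084 0 0 0;255 -0.202 0 -0.084 0 0 0;255 -0.202 0.015 -0.084 0 0 0;255 -0.202 0.027 -0.084 0 0 0;255 -0.202 0.027 -0.084 0 0 0'|grep -E "clock|pos|force|wid"
python3 -m pendant '255 0.02 0 0 0 0 0;255 0.045 0 0 0 0 0;255 0.07 0 0 0 0 0;255 0.095 0 0 0 0 0;255 0.12 0 0 0 0 0;255 0.145 0 0 0 0 0;255 0.17 0 0 0 0 0;255 0.19 0 0 0 0 0;255 0.202 0 0 0 0 0;255 0.202 0 0 0 0 0'|grep -E "clock|pos|force|wid"
python3 -m pendant '255 0 -0.027 0 0 0 0;255 0 -0.027 0 0 0 0'|grep -E "clock|pos|force|wid"; python3 - <<'E'
from h import *
s=st(); r=optics.capture("scene")
print([(np.round(d["location"]),round(d["score"],2)) for d in optics.landmark_of("scene","chip1")])
E
```

```text
clock: 14.25
ee_pos: [545.0, -34.5, 213.2]
force: [0.3, 0.6, -0.8]
gripper_width: 0.198
clock: 15.25
ee_pos: [543.6, 168.4, 214.1]
force: [0.2, 0.2, -1.3]
gripper_width: 0.202
clock: 15.45
ee_pos: [545.7, 166.6, 244.3]
force: [0.1, 0.1, 0.7]
gripper_width: 0.2
t 15.45 ee [545.7 166.6 244.3] yawx 90.51 F [0.1 0.1 0.7] w 0.2 q [ 0.3   0.33 -0.    1.23 -0.    0.29]
[(array([470., -74., 102.]), 0.59), (array([530., -99.,  98.]), 0.56), (array([439., 198.,  15.]), 0.56), (array([576., 195.,  13.]), 0.56), (array([530., 189.,   2.]), 0.54), (array([641.,  71.,  99.]), 0.3)]
```

```bash
python3 -m pendant '255 -0.045 0 0.013 0 0 0;255 -0.09 0 0.026 0 0 0;255 -0.135 0 0.039 0 0 0;255 -0.18 0 0.052 0 0 0;255 -0.225 0 0.065 0 0 0;255 -0.27 0 0.078 0 0 0;255 -0.27 0 0.078 0 0 0;255 -0.27 0.015 0.078 0 0 0;255 -0.27 0.027 0.078 0 0 0;255 -0.27 0.027 0.078 0 0 0'|grep -E "clock|pos|force|wid"
python3 -m pendant '255 0.025 0 0 0 0 0;255 0.05 0 0 0 0 0;255 0.075 0 0 0 0 0;255 0.1 0 0 0 0 0;255 0.125 0 0 0 0 0;255 0.15 0 0 0 0 0;255 0.175 0 0 0 0 0;255 0.2 0 0 0 0 0;255 0.225 0 0 0 0 0'|grep -E "clock|pos|force|wid"
python3 -m pendant '255 0.025 0 0 0 0 0;255 0.045 0 0 0 0 0;255 0.045 0 0 0 0 0;255 0.045 -0.027 0 0 0 0;255 0.045 -0.027 0 0 0 0'|grep -E "clock|pos|force|wid"; python3 - <<'E'
from h import *
s=st(); r=optics.capture("scene")
print([(np.round(d["location"]),round(d["score"],2)) for d in optics.landmark_of("scene","chip1")])
E
```

```text
clock: 16.55
ee_pos: [467.9, -103.7, 213.2]
force: [-0.3, 0.1, -0.7]
gripper_width: 0.2
clock: 17.45
ee_pos: [466.1, 122.3, 214.5]
force: [0.3, 0.2, -0.6]
gripper_width: 0.203
clock: 17.95
ee_pos: [467.6, 166.4, 244.0]
force: [0.5, 0.8, -0.6]
gripper_width: 0.199
t 17.95 ee [467.6 166.4 244. ] yawx 90.55 F [ 0.5  0.8 -0.6] w 0.199 q [ 0.34  0.2  -0.18  1.18 -0.    0.33]
[(array([533., -97.,  99.]), 0.67), (array([535., 189.,   2.]), 0.67), (array([574., 196.,  13.]), 0.64), (array([440., 198.,  14.]), 0.54), (array([478., 169.,  13.]), 0.43), (array([471., 188.,  10.]), 0.42)]
```

D next, at (531,-99), landing at y ≈ -132.

```bash
python3 -m pendant '255 -0.045 0 -0.011 0 0 0;255 -0.09 0 -0.021 0 0 0;255 -0.135 0 -0.032 0 0 0;255 -0.18 0 -0.042 0 0 0;255 -0.225 0 -0.052 0 0 0;255 -0.27 0 -0.06 0 0 0;255 -0.298 0 -0.06 0 0 0;255 -0.298 0.01 -0.06 0 0 0;255 -0.298 0.027 -0.06 0 0 0;255 -0.298 0.027 -0.06 0 0 0'|grep -E "clock|pos|force|wid"
python3 -m pendant '255 0.025 0 0 0 0 0;255 0.05 0 0 0 0 0;255 0.075 0 0 0 0 0;255 0.1 0 0 0 0 0;255 0.125 0 0 0 0 0;255 0.15 0 0 0 0 0;255 0.175 0 0 0 0 0;255 0.2 0 0 0 0 0;255 0.225 0 0 0 0 0'|grep -E "clock|pos|force|wid"
python3 -m pendant '255 0.025 0 0 0 0 0;255 0.05 0 0 0 0 0;255 0.073 0 0 0 0 0;255 0.073 0 0 0 0 0;255 0.073 -0.04 0 0 0 0;255 0.073 -0.04 0 0 0 0'|grep -E "clock|pos|force|wid"; python3 - <<'E'
from h import *
s=st(); r=optics.capture("scene")
print([(np.round(d["location"]),round(d["score"],2)) for d in optics.landmark_of("scene","chip1")])
cv2.imwrite("pics/after.png",cv2.resize(r["image"][110:370,200:500],None,fx=2.2,fy=2.2))
R=np.array(s["ee_rot"]); print(np.round(R.T@(np.array([593.3,-217.8,260])-s["ee_pos"])/1000,4))
E
```

```text
clock: 19.05
ee_pos: [527.9, -131.3, 212.6]
force: [-0.8, -0.5, -0.5]
gripper_width: 0.201
clock: 19.95
ee_pos: [525.6, 95.1, 213.9]
force: [0.8, -0.0, -1.7]
gripper_width: 0.2
clock: 20.55
ee_pos: [527.5, 167.2, 258.1]
force: [0.4, 0.5, -0.1]
gripper_width: 0.202
t 20.55 ee [527.5 167.2 258.1] yawx 90.58 F [ 0.4  0.5 -0.1] w 0.202 q [ 0.31  0.3  -0.02  1.25 -0.    0.3 ]
[(array([559., 176.,   3.]), 0.69), (array([470., 186.,  12.]), 0.65), (array([530., 189.,   1.]), 0.57), (array([474., 173.,  12.]), 0.5), (array([576., 195.,  12.]), 0.49), (array([441., 195.,  17.]), 0.48)]
[-0.3857 -0.002  -0.062 ]
```

View pics/after.png

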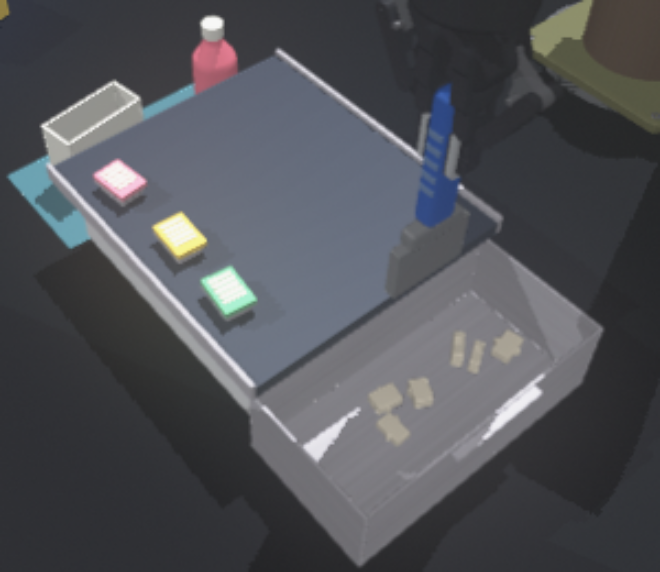

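All six chips are in the tray (crop ~(370–520, 335–440)), the plate is clear, and the blocks and bottle are in place. Now back to the cup.

```bash
python3 -m pendant '255 -0.045 0 -0.008 0 0 0;255 -0.09 0 -0.016 0 -0.02 0;255 -0.135 0 -0.023 0 -0.04 0;255 -0.18 0 -0.03 0 -0.06 0;255 -0.225 0 -0.038 0 -0.08 0;255 -0.27 0 -0.045 0 -0.1 0;255 -0.315 0 -0.052 0 -0.12 0;255 -0.36 0 -0.06 0 -0.138 0;255 -0.389 0 -0.064 0 -0.138 0;255 -0.389 0 -0.064 0 -0.138 0'>/dev/null; python3 -m pendant '255 0 0.04 0 0 0 0;255 0 0.045 0 0 0 0;255 0 0.045 0 0 0 0'; python3 - <<'E'
from h import *
s=st(); r=optics.capture("scene"); t=optics.capture("top")
a=cv2.resize(r["image"][80:230,180:320],None,fx=3.5,fy=3.5); b=cv2.resize(t["image"][130:250,400:500],None,fx=4.375,fy=4.375)
print([np.round(d["location"],1) for c in("scene","top") for d in optics.landmark_of(c,"scraper")[:1]])
cv2.imwrite("pics/ret.png",cv2.resize(np.hstack([a[:525],b[:525]]),None,fx=.85,fy=.85))
E
```

```text
clock: 21.95
ee_pos: [591.8, -220.5, 207.5]
ee_rot: [[-0.147, -0.006, -0.989], [0.989, 0.002, -0.147], [0.003, -1.0, 0.005]]
force: [0.1, -0.8, 0.4]
gripper_width: 0.195
t 21.95 ee [ 591.8 -220.5  207.5] yawx 98.46 F [ 0.1 -0.8  0.4] w 0.195 q [-0.36  0.46  0.1   1.22  0.   -0.5 ]
[array([ 587.7, -221.5,   96.4])]
```

View pics/ret.png

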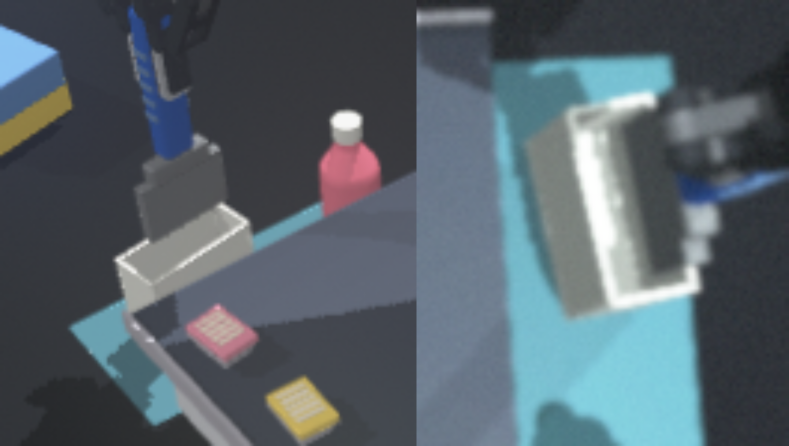

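The blade is over the cup opening and parallel to it. I'll lower it with a force check.

```bash
python3 -m pendant '255 0 0.01 0 0 0 0;255 0 0.02 0 0 0 0;255 0 0.03 0 0 0 0;255 0 0.03 0 0 0 0'|grep -E "pos|force"; python3 -m pendant '255 0 0.015 0 0 0 0;255 0 0.03 0 0 0 0;255 0 0.045 0 0 0 0;255 0 0.052 0 0 0 0;255 0 0.052 0 0 0 0'|grep -E "clock|pos|force|wid"
```

```text
ee_pos: [592.5, -221.2, 177.3]
force: [0.3, 0.9, -1.1]
clock: 23.05
ee_pos: [593.0, -221.5, 126.4]
force: [0.1, 0.3, -1.6]
gripper_width: 0.2
```

```bash
for i in 1; do python3 -m pendant '255 0 0.003 0 0 0 0;255 0 0.003 0 0 0 0'|grep -E "pos|force"; python3 -m pendant '255 0 0.0015 0 0 0 0;255 0 0.0015 0 0 0 0'|grep -E "pos|force"; python3 -m pendant '255 0 0.001 0 0 0 0;255 0 0.001 0 0 0 0'|grep -E "pos|force"; done
```

```text
ee_pos: [594.3, -222.0, 125.1]
force: [-0.3, 0.3, -0.9]
ee_pos: [594.1, -221.9, 123.5]
force: [-0.6, -0.0, -0.8]
ee_pos: [593.9, -221.8, 122.2]
force: [-0.4, 0.3, -2.0]
```

```bash
python3 -m pendant '255 0 0.001 0 0 0 0;255 0 0.001 0 0 0 0'|grep -E "pos|force"; python3 -m pendant '255 0 0.001 0 0 0 0;255 0 0.001 0 0 0 0'|grep -E "pos|force"
```

```text
ee_pos: [593.8, -221.8, 121.0]
force: [-0.1, 0.4, -0.7]
ee_pos: [593.9, -221.8, 120.1]
force: [0.4, -0.7, -0.5]
```

```bash
python3 -m pendant '255 0 0.001 0 0 0 0;255 0 0.001 0 0 0 0'|grep -E "pos|force"; python3 -m pendant '255 0 0.001 0 0 0 0;255 0 0.001 0 0 0 0'|grep -E "pos|force"
```

```text
ee_pos: [594.1, -221.8, 120.0]
force: [-0.3, 0.3, 3.3]
ee_pos: [594.4, -221.8, 119.9]
force: [-0.8, 0.5, 8.3]
```

The blade is on the cup floor (8 N at z ≈ 120). I'll ease the load, release and back off upward.

```bash
python3 -m pendant '255 0 -0.0015 0 0 0 0;255 0 -0.0015 0 0 0 0;150 0 -0.0015 0 0 0 0;100 0 -0.0015 0 0 0 0;50 0 -0.0015 0 0 0 0;0 0 -0.0015 0 0 0 0;0 0 -0.0015 0 0 0 0;0 0 -0.0015 0 0 0 0;0 0 -0.0015 0 0 0 0;0 0 -0.0015 0 0 0 0' 20|grep -E "pos|force|wid"; python3 -m pendant '0 0 -0.03 0 0 0 0;0 0 -0.06 0 0 0 0;0 0 -0.1 0 0 0 0;0 0 -0.14 0 0 0 0;0 0.04 -0.15 0 0 0 0;0 0.09 -0.15 0.04 0 0 0;0 0.14 -0.15 0.08 0 0 0;0 0.19 -0.15 0.12 0 0 0;0 0.24 -0.15 0.15 0 0 0;0 0.24 -0.15 0.15 0 0 0'; python3 - <<'E'
from h import *
s=st(); r=optics.capture("scene"); t=optics.capture("top")
for c in("scene","top"):
  for q in ("scraper_grip","wash_bottle","block_pink","block_yellow","block_green","chip1"): print(c,q,[(np.round(d["location"]).tolist(),round(d["score"],2)) for d in optics.landmark_of(c,q)])
a=cv2.resize(r["image"][90:370,180:480],None,fx=1.6,fy=1.6); b=cv2.resize(t["image"][130:305,400:500],None,fx=2.56,fy=2.56)
cv2.imwrite("pics/end.png",np.hstack([a[:448],b[:448]]))
E
```

```text
ee_pos: [593.9, -221.8, 119.7]
force: [0.4, 0.7, -0.1]
gripper_width: 0.999
clock: 26.45
ee_pos: [408.8, -5.4, 269.7]
ee_rot: [[-0.146, 0.001, -0.989], [0.989, 0.0, -0.146], [0.0, -1.0, -0.001]]
force: [1.1, 1.3, 0.0]
gripper_width: 1.003
t 26.45 ee [408.8  -5.4 269.7] yawx 98.38 F [1.1 1.3 0. ] w 1.003 q [-0.01  0.04 -0.3   1.22  0.   -0.16]
scene scraper_grip [([594.0, -219.0, 138.0], 0.7)]
scene wash_bottle [([451.0, -223.0, 5.0], 0.81)]
scene block_pink [([643.0, -86.0, 99.0], 0.56)]
scene block_yellow [([451.0, -224.0, 4.0], 0.54)]
scene block_green [([638.0, 69.0, 103.0], 0.73)]
scene chip1 [([558.0, 173.0, 2.0], 0.72), ([578.0, 196.0, 12.0], 0.71), ([439.0, 196.0, 15.0], 0.49), ([471.0, 186.0, 8.0], 0.48), ([530.0, 189.0, 3.0], 0.45), ([481.0, 168.0, 10.0], 0.41)]
top scraper_grip [([593.0, -224.0, 136.0], 0.79)]
top wash_bottle [([449.0, -220.0, 2.0], 0.78)]
top block_pink [([644.0, -87.0, 100.0], 0.93)]
top block_yellow [([640.0, 1.0, 99.0], 0.81)]
top block_green [([641.0, 70.0, 98.0], 0.85), ([547.0, -7.0, 0.0], 0.18)]
top chip1 [([440.0, 200.0, 11.0], 0.73), ([477.0, 172.0, 11.0], 0.6), ([533.0, 181.0, 4.0], 0.6), ([473.0, 189.0, 8.0], 0.45)]
```

View pics/end.png

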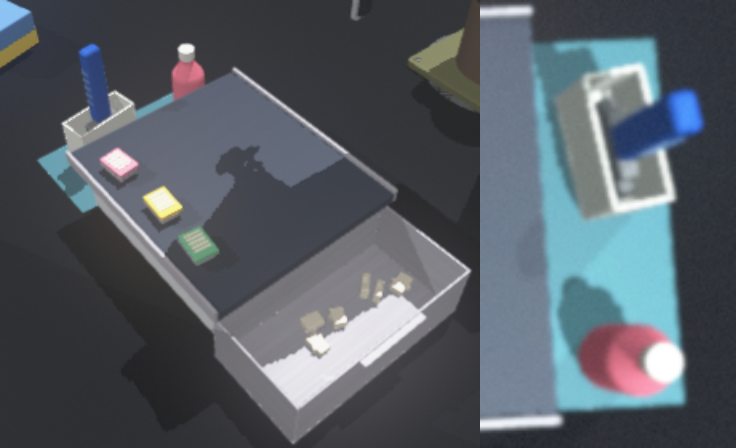

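The scraper stands upright in its cup (95,85), the six chips are in the tray, and the blocks and bottle are in place. The robot is clear of everything, so I'm handing in.

```bash
python3 -c "from plant import manip; print(manip.sign_off())"
```

```text
the job is handed in; nothing more can be done
None
```

The cold plate is cleared and I've handed the job in, at about 26.5 s of the 64 s allowed. I took the scraper from its cup and wiped the six chips one at a time over the plate's left end into the tray. I then stood it back in the cup, blade down.

**Last checks:**
- **Chips:** the picture and the scene-camera network both show all six in the tray and none on the plate. The top-camera network found only four of them.
- **Scraper:** it stands upright in the cup. Both cameras put its grip point within about 5 mm of where it started.
- **Blocks and bottle:** all agree with their starting positions to within about 5 mm. The one disagreement is that the scene-camera network reported the yellow block at the bottle's position. The picture and the top camera show it unmoved.
- **Forces:** in the readings taken after each call, the wrist force never passed about 12 N. The gripper is open and touching nothing.

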